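# Gauge the salvaged door-hinge sleeves

## Robot

A 6-joint arm with a two-finger parallel gripper is mounted at the origin on the work surface. World frame = base frame: x ahead of the robot, y to its left, z up, the work surface at z = 0. Lengths are in m, angles in rad, forces in N, time in s.
With the tool pointing down it reaches from about 0.4 to 0.825 m from the base axis. Payload 7 kg.
Tool frame: the origin (TCP) lies at the very end of the fingers, on their centre line; the grasp point (between the pads) lies 19 mm behind it; z points along the fingers, y is the line along which they close (so a half turn about z gives the same grasp; the last joint's range is limited). The gripper opens to 88 mm and grips with 3 to 60 N. Pads are 19 mm wide; open, the fingers measure 130 mm over their backs; the gripper's body (78 mm by 193 mm) begins 47 mm behind the grasp point.
Start: joints at [-0.827, 0.359, 0.012, 0, -1.224, -0.288], TCP at [0.297, -0.606, 0.227] pointing down, gripper open.
Joint ranges: [-3.07, 3.07], [-1.43, 2.12], [-1.02, 1.25], [-3.03, 1.67], [-3.05, -0], [-3.03, 3.03]. Speed limits (rad/s): [2.39, 2.39, 3.01, 3.14, 3.14, 3.14].

## Interface

Orientations are given as a unit quaternion [x, y, z, w].
In Python, from workcell import * gives the robot as it stands. The module is installed in compiled form; this text tells all that it offers.
- The arm moves only by the shell command python3 -m crank 'ROWS' [FORCE]. ROWS is JSON, a list that holds one entry, the list of rows, each a list of 5 numbers: the shift along the tool's x, y, z in m, then the turn about the tool's z in degrees, then the finger opening in m, from 0 to 0.0876. In form: [[[tx, ty, tz, spin, claw], ...]]. A call has 1 to 20 rows; each row shifts and turns the commanded pose from where the row before left it, along the tool's axes as they then stand; what a row does not reach is not made up. A row lasts 1/8 s, in which the tool goes at most 62.5 mm and 10.7 degrees, less where a joint would pass 70% of its speed; a pose out of reach is approached as far as the arm can. A call is refused whole if a number of a shift passes 0.0625 or a number of a turn 10.7, either way. A call with a gripper value outside its range is refused whole. The fingers move at their own pace and stop on an object; FORCE is the grip in N (left out, the last holds). Time passes only in rows, so rows that do not move let the fingers close. It gives the time, the measured TCP pose, the force, the opening and the grip force at its end, in the units of the state.
- observe(): the state, without advancing time (a new reading comes with each control period).
- read_camera(name): name is "side" or "top"; returns (picture, depth): 480x640x3 uint8, blue, green, red; 480x640 float32, m along the optical axis (not along the pixel's ray), 0 where there is no reading.
- camera_model(name): a dict with "mtx" (3x3 intrinsics, pixels), "dist_coeffs" ([k1, k2, p1, p2, k3] as OpenCV has them; the pictures are not rectified), "rvec" (rotation vector, rad) and "tvec" (3), from world to camera coordinates, as OpenCV has them. Camera axes: x right, y down, z forward; pixel columns grow to the right and rows downward; lengths in m; the calibration is good to about 2 mm. A picture is of the moment at which its call begins. camera_model takes no time and is no camera call.
- finish_job(): hands the job in; it is judged then, once.
Trained networks look in the newest picture that a camera, given by its name, has taken for a name from the list of things; names that differ only in an ending like _2 or _b are one class to them, and where a whole thing is asked for, a point or a joint stands for the part that bears it (a point fixed in the world has none). Each returns a list of dicts, best first, with "confidence" (0 to 1); they miss things now and then, are a little off and sometimes report something else, mostly with a low value. They report only what shows in the picture. A call takes as long as a camera call. They do not tell look-alikes from the thing itself.
- search_frame(camera, name): "rect" ([left, top, right, bottom] as shares, 0 to 1, of the picture: columns of its width, rows of its height, round what is visible of it).
- trace(camera, name): "pixels" (480x640 bool, what is visible of it) and "rect" ([left, top, right, bottom] as shares, 0 to 1, of the picture: columns of its width, rows of its height, round what is visible of it).
- place_of(camera, name): "at" ([column, row] as shares, 0 to 1, of the picture: columns of its width, rows of its height: a listed point, or the origin of a listed thing).
The state is a dict: "time": time; "joints": joint angles; "joint_velocities": joint speeds; "joint_torque": joint torques, N m; "tcp_pos": TCP position; "ee_rot": TCP orientation; "ft_force": force on the tool from outside, world axes, zero at the start; "torque": the same for the moment, N m; "grip_width": finger opening in m; "grasp_force": force on a finger pad.
Only numpy, scipy, OpenCV 4.12 (cv2) and the standard library are available. Lean on these libraries where they do the work, as an engineer would, in place of code of your own. Each camera call takes 0.05 s, during which the arm holds its last target. There are 200 camera calls.

## Task

The ear defenders left standing over the gauge pin are in the way: first hang them on the rail by their headband, padded crown resting on the bar. Then try every hinge sleeve on the gauge pin, in the order white, yellow, blue, black (skip colours that are not there): slide it on as far as it goes freely and let go of it there. One that drops right down to the gauge's base is good and belongs in the green tray; one that stops at the step of the pin is tight and belongs in the red tray, all directly on the tray floor, none stacked. Leave the other things on the bench where they are.

Things in the scene. Friction and masses are not known exactly. Their poses are not given: they have to be found in the camera images.
- ear_defenders: orange ear defenders, 240 g, standing astride the gauge. Origin: on the bench midway between the cups, z up; cups at +y and -y, each 66x34x70 mm (x,y,z), centred 65 mm out. Wire arms rise to a black padded crown: 28 (x) x 60 (y) x 26 mm tall, top 148 mm, flat underside 122 mm above the origin. Grip the crown across x, fingertips not below its underside
- crown_underside (a point): centre of the flat underside of the ear defenders' crown, the face that is to rest on the bar (122 mm above the ear defenders' origin)
- rail_mid (a point): middle, on the axis, of the fixed rail's round horizontal bar: 12 mm diameter, axis 145 mm above the bench, 240 mm long between two posts; the bar runs along this frame's y axis, z up. Hang the ear defenders near the middle, one cup on each side of the bar
- gauge_seat (a point): centre of the top of the gauge's fixed round base (60 mm diameter, 12 mm high). From it the pin rises: 20 mm diameter for 24 mm, then a cone 4 mm high narrowing to 14 mm, then a 14 mm brass pin with bevelled top, 50 mm above this point. A good sleeve rests with its underside at this point, a tight one about 25 mm higher, on the cone. z up
- green_tray: green sheet-metal tray fixed on the bench for good sleeves: 216 mm long (its x axis) by 86 mm wide (its y axis), floor 3 mm thick, rim 3 mm thick and only 8 mm above the bench. Origin: centre of its underside, on the bench. The two trays lie beside each other, long sides parallel, and swap places from start to start
- red_tray: red sheet-metal tray fixed on the bench for tight sleeves: 216 mm long (its x axis) by 86 mm wide (its y axis), floor 3 mm thick, rim 3 mm thick and only 8 mm above the bench. Origin: centre of its underside, on the bench. The two trays lie beside each other, long sides parallel, and swap places from start to start
- white_1: white plastic hinge sleeve, a tube standing upright on a 4 mm thick cork disc: 36 mm outside diameter, 28 mm tall, 40 g; bore either good (22.5 mm) or tight (17 mm), to be found with the gauge. There are two white sleeves, of which only one is present (None at the start = absent). Origin: centre of its underside, z along its axis
- white_2: white plastic hinge sleeve, a tube standing upright on a 4 mm thick cork disc: 36 mm outside diameter, 28 mm tall, 40 g; bore either good (22.5 mm) or tight (17 mm), to be found with the gauge. There are two white sleeves, of which only one is present (None at the start = absent). Origin: centre of its underside, z along its axis
- yellow_1: yellow plastic hinge sleeve, a tube standing upright on a 4 mm thick cork disc: 36 mm outside diameter, 28 mm tall, 40 g; bore either good (22.5 mm) or tight (17 mm), to be found with the gauge. There are two yellow sleeves, of which only one is present (None at the start = absent). Origin: centre of its underside, z along its axis
- yellow_2: yellow plastic hinge sleeve, a tube standing upright on a 4 mm thick cork disc: 36 mm outside diameter, 28 mm tall, 40 g; bore either good (22.5 mm) or tight (17 mm), to be found with the gauge. There are two yellow sleeves, of which only one is present (None at the start = absent). Origin: centre of its underside, z along its axis
- blue: blue plastic hinge sleeve, a tube standing upright on a 4 mm thick cork disc: 36 mm outside diameter, 28 mm tall, 40 g; bore either good (22.5 mm) or tight (17 mm), to be found with the gauge. It may be absent (None at the start = absent). Origin: centre of its underside, z along its axis
- black: black plastic hinge sleeve, a tube standing upright on a 4 mm thick cork disc: 36 mm outside diameter, 28 mm tall, 40 g; bore either good (22.5 mm) or tight (17 mm), to be found with the gauge. It may be absent (None at the start = absent). Origin: centre of its underside, z along its axis
- socket: bystander: steel socket standing upright, 28 mm diameter, 35 mm high; origin under its centre
- sanding_block: bystander: blue sanding block lying flat, 110 x 55 x 35 mm; origin under its centre
- tape_roll: bystander: yellow masking-tape roll lying flat, 90 mm diameter, 25 mm high; origin under its centre
- screwdriver: bystander: screwdriver lying on the bench along its x axis, handle to -x
- trim_clip: bystander: small black trim clip, 50 x 22 x 15 mm; origin under its centre
Not all that is in view belongs to the job. Of the things that look like the red_tray, the smaller one is meant.

How it is judged:
On the way, in this order (a step that is already met when the one before it is completed fails the run):
1. the ear defenders hang on the rail by their crown, let go (x of crown_underside in the frame of rail_mid between -0.02 and 0.02 m and y of crown_underside in the frame of rail_mid between -0.075 and 0.075 m and z of crown_underside in the frame of rail_mid between 0 and 0.022 m and angle between ear_defenders's own z axis and vertical below 0.35 rad and contact force between ear_defenders and the fingers below 0.05 N), for 0.3 s.
2. the white sleeve has been slid onto the gauge pin as far as it goes and let go there (horizontal distance between each of white_1, white_2 and gauge_seat below 0.005 m and angle between each of white_1, white_2's own z axis and vertical below 0.2 rad and linear speed of each of white_1, white_2 below 0.02 m/s and contact force between each of white_1, white_2 and the fingers below 0.05 N and z of white_1 in the frame of gauge_seat between -0.003 and 0.005 m and z of white_2 in the frame of gauge_seat between 0.018 and 0.032 m), for 0.2 s.
3. the yellow sleeve has been slid onto the gauge pin as far as it goes and let go there (horizontal distance between each of yellow_1, yellow_2 and gauge_seat below 0.005 m and angle between each of yellow_1, yellow_2's own z axis and vertical below 0.2 rad and linear speed of each of yellow_1, yellow_2 below 0.02 m/s and contact force between each of yellow_1, yellow_2 and the fingers below 0.05 N and z of yellow_1 in the frame of gauge_seat between 0.018 and 0.032 m and z of yellow_2 in the frame of gauge_seat between -0.003 and 0.005 m), for 0.2 s.
4. the blue sleeve has been slid onto the gauge pin as far as it goes and let go there (horizontal distance between blue and gauge_seat below 0.005 m and angle between blue's own z axis and vertical below 0.2 rad and linear speed of blue below 0.02 m/s and contact force between blue and the fingers below 0.05 N and z of blue in the frame of gauge_seat between 0.018 and 0.032 m), for 0.2 s.
5. the black sleeve has been slid onto the gauge pin as far as it goes and let go there (horizontal distance between black and gauge_seat below 0.005 m and angle between black's own z axis and vertical below 0.2 rad and linear speed of black below 0.02 m/s and contact force between black and the fingers below 0.05 N and z of black in the frame of gauge_seat between -0.003 and 0.005 m), for 0.2 s.
At the end, for the whole second after the job is handed in: The ear defenders hang on the bar by their crown (within 75 mm of its middle, tilted under 20 degrees); each sleeve that slid down to the gauge base is at rest on the floor of the green tray, each that stopped at the step on that of the red tray, none stacked (all of step 1 and linear speed of ear_defenders below 0.15 m/s and x of white_1 in the frame of green_tray between -0.097 and 0.097 m and y of white_1 in the frame of green_tray between -0.032 and 0.032 m and z of white_1 in the frame of green_tray between -0.002 and 0.026 m and linear speed of each of white_1, white_2, yellow_1, yellow_2, blue, black below 0.02 m/s and x of white_2 in the frame of red_tray between -0.097 and 0.097 m and y of white_2 in the frame of red_tray between -0.032 and 0.032 m and z of white_2 in the frame of red_tray between -0.002 and 0.026 m and x of yellow_1 in the frame of red_tray between -0.097 and 0.097 m and y of yellow_1 in the frame of red_tray between -0.032 and 0.032 m and z of yellow_1 in the frame of red_tray between -0.002 and 0.026 m and x of yellow_2 in the frame of green_tray between -0.097 and 0.097 m and y of yellow_2 in the frame of green_tray between -0.032 and 0.032 m and z of yellow_2 in the frame of green_tray between -0.002 and 0.026 m and x of blue in the frame of red_tray between -0.097 and 0.097 m and y of blue in the frame of red_tray between -0.032 and 0.032 m and z of blue in the frame of red_tray between -0.002 and 0.026 m and x of black in the frame of green_tray between -0.097 and 0.097 m and y of black in the frame of green_tray between -0.032 and 0.032 m and z of black in the frame of green_tray between -0.002 and 0.026 m); the robot touches nothing.
It fails at once if one of the bystanders (socket, sanding block, tape roll, screwdriver, trim clip) is shifted by more than 3 cm (distance of any of socket, sanding_block, tape_roll, screwdriver, trim_clip from where it was at the start of the episode above 0.03 m).
Of white_1, white_2 only 1 to 1 are there at a start; the rules pass over those that are not, and their reading is None.
Of yellow_1, yellow_2 only 1 to 1 are there at a start; the rules pass over those that are not, and their reading is None.
Of blue, black only 1 to 2 are there at a start; the rules pass over those that are not, and their reading is None.
At some moment in a run one of white_1, white_2, yellow_1, yellow_2, blue, black may be knocked a few centimetres aside while the robot is not near it.
It also fails if it takes over 210 s, if anything falls off the work surface, if the arm or the gripper's body presses on something with over 40 N, if the wrist force passes 120 N, or if a joint passes its speed limit or range.

## Working session

There is one attempt and no reset: what is moved stays moved. The work goes in short steps, Python scripts to look and compute and a shell command to move; the robot and the scene stay as the last step left them, time stands still between calls to the robot, and variables do not carry over. Pictures are saved under pics/ and viewed, at most 16 in all, crops included, and the job is handed in when it is done.

```bash
mkdir -p pics
cat > h.py <<'E'
from workcell import *
import numpy as np, cv2
from scipy.spatial.transform import Rotation as R
def pose(c):
    m=camera_model(c); return np.array(m["mtx"],float),np.array(m["dist_coeffs"],float),cv2.Rodrigues(np.array(m["rvec"],float))[0],np.array(m["tvec"],float).ravel()
def onz(c,u,v,z):
    K,d,Rm,t=pose(c); p=cv2.undistortPoints(np.array([[[u,v]]],float),K,d)[0,0]
    ray=Rm.T@np.array([p[0],p[1],1]); o=-Rm.T@t; return o+ray*(z-o[2])/ray[2]
def cloud(c,depth):
    K,d,Rm,t=pose(c); v,u=np.mgrid[0:480,0:640]
    p=cv2.undistortPoints(np.stack([u.ravel(),v.ravel()],1)[:,None].astype(float),K,d)[:,0]
    P=np.c_[p,np.ones(len(p))]*depth.ravel()[:,None]; return ((P-t)@Rm).reshape(480,640,3)
def proj(c,X):
    m=camera_model(c);K,d,_,_=pose(c); return cv2.projectPoints(np.array(X,float).reshape(-1,1,3),np.array(m["rvec"],float),np.array(m["tvec"],float),K,d)[0][:,0]
E
python3 - <<'E'
from h import *
for c in("top","side"):
    im,d=read_camera(c); cv2.imwrite(f"pics/{c}0.png",im); np.save(f"{c}0.npy",d)
    Rm,t=pose(c)[2:]; print(c,(-Rm.T@t).round(3),Rm.round(2).tolist())
    for n in["ear_defenders","crown_underside","rail_mid","gauge_seat","green_tray","red_tray","white_1","yellow_1","blue","black"]:
        print(n,[(np.round(np.array(r["at"])*[640,480]).tolist(),round(r["confidence"],2)) for r in place_of(c,n)][:4])
o=observe();print(o)
E
```

```text
top [0.269 0.003 1.362] [[-0.01, -1.0, 0.01], [-0.99, 0.0, -0.17], [0.17, -0.01, -0.99]]
ear_defenders [([370.0, 206.0], 0.72), ([277.0, 244.0], 0.33)]
crown_underside [([375.0, 196.0], 0.89), ([370.0, 205.0], 0.25)]
rail_mid [([482.0, 210.0], 0.72)]
gauge_seat [([369.0, 205.0], 0.9)]
green_tray [([234.0, 238.0], 0.78), ([329.0, 149.0], 0.21)]
red_tray [([147.0, 355.0], 0.86), ([183.0, 227.0], 0.81), ([310.0, 247.0], 0.53)]
white_1 [([279.0, 246.0], 0.63)]
yellow_1 [([284.0, 210.0], 0.49)]
blue [([313.0, 247.0], 0.47)]
black [([204.0, 153.0], 0.42)]
side [-0.062 -0.729  0.668] [[0.8, -0.59, 0.02], [-0.31, -0.44, -0.84], [0.51, 0.67, -0.54]]
ear_defenders [([388.0, 297.0], 0.7)]
crown_underside [([394.0, 247.0], 0.82), ([326.0, 204.0], 0.54)]
rail_mid [([469.0, 305.0], 0.77)]
gauge_seat [([387.0, 291.0], 0.72)]
green_tray [([275.0, 239.0], 0.65)]
red_tray [([261.0, 217.0], 0.81), ([297.0, 257.0], 0.67)]
white_1 [([295.0, 258.0], 0.65)]
yellow_1 [([329.0, 242.0], 0.46)]
blue [([308.0, 277.0], 0.67)]
black []
{'time': 1.1, 'joints': array([-8.26905084e-01,  3.58596057e-01,  1.19197157e-02, -2.19496306e-06,
       -1.22409185e+00, -2.88097496e-01]), 'joint_velocities': array([-0.00107473,  0.00268746,  0.000287  ,  0.00045185, -0.00026281,
       -0.00152199]), 'joint_torque': array([-2.02356100e-04, -5.82401204e+01,  2.93299288e+01,  7.00242296e+00,
        1.23442209e-02, -2.53173482e-05]), 'tcp_pos': array([ 0.29709996, -0.60608898,  0.226572  ]), 'ee_rot': array([-2.25928914e-01,  9.74143791e-01, -1.17254007e-05,  7.83798218e-06]), 'ft_force': array([ 0.54548932, -0.32081677, -0.24092056]), 'torque': array([ 0.03543313, -0.05594666,  0.0108894 ]), 'grasp_force': 0.0, 'grip_width': 0.08759392844612458}
```

View pics/top0.png

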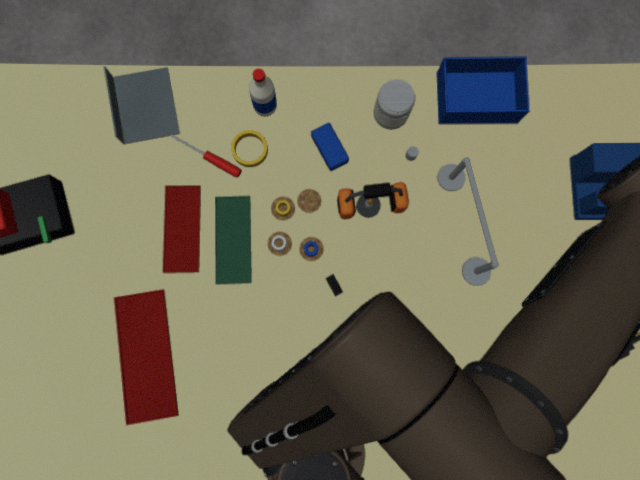

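View pics/side0.png

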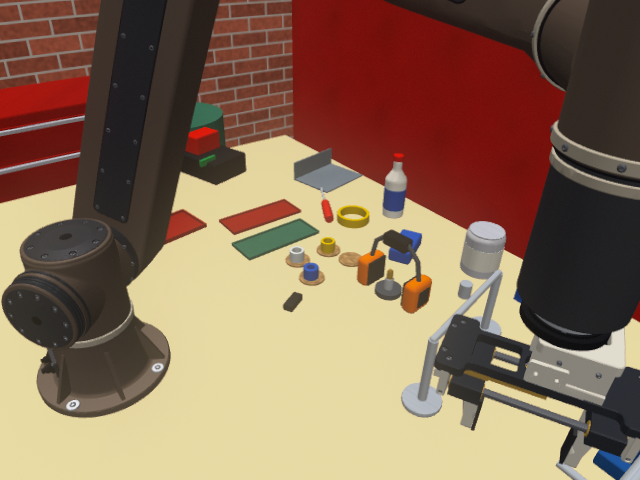

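Top view: white sleeve (279,243), yellow (283,208), blue (311,248), an empty cork disc at (309,200) (no black), ear defenders (372,195) over the gauge (369,205), rail (480,212), green tray (234,239), small red tray (182,228), bigger red look-alike (147,355). Now I'll take metric positions from the depth.

```bash
cat > meas.py <<'E'
from h import *
def rect(P): 
    r=cv2.minAreaRect(P[:,:2].astype(np.float32)); return [np.round(np.array(x),4).tolist() for x in r]
if __name__=="__main__":
    C=cloud("top",np.load("top0.npy")); S=cloud("side",np.load("side0.npy"))
    def sel(C,u0,v0,u1,v1,z0,z1):
        P=C[v0:v1,u0:u1].reshape(-1,3); return P[(P[:,2]>z0)&(P[:,2]<z1)]
    for n,b,z in[("crown",(330,175,415,222),(.135,.17)),("cups",(330,175,415,222),(.055,.085)),("rail",(462,155,505,272),(.135,.165)),("pin",(355,195,382,222),(.05,.07)),("base",(350,190,390,220),(.006,.02)),
      ("white",(265,230,295,257),(.024,.045)),("yellow",(270,194,297,222),(.024,.045)),("blue",(298,234,325,262),(.024,.045)),("sock",(400,140,425,165),(.025,.05))]:
        P=sel(C,*b,*z); print(n,len(P),P.mean(0).round(4),P[:,2].max().round(3),rect(P))
    print("bench z",np.median(C[300:330,220:300,2]))
    for n,b,z in[("crown",(365,225,425,260),(.135,.17)),("pin",(380,265,400,290),(.05,.07)),("rail",(430,270,505,345),(.138,.165)),("white",(284,240,308,268),(.026,.045)),("yellow",(317,230,340,256),(.026,.045)),("blue",(298,258,325,286),(.026,.045))]:
        P=sel(S,*b,*z); print("side",n,len(P),P.mean(0).round(4),P[:,2].max().round(3),rect(P))
    for c in("top","side"):
      for n in("green_tray","red_tray"):
        for r in trace(c,n)[:3]:
            m=r["pixels"]; k=cv2.findContours(m.astype(np.uint8),0,1)[0]; k=max(k,key=cv2.contourArea)[:,0]
            P=np.array([onz(c,u,v,.006) for u,v in k]); print(c,n,round(r["confidence"],2),m.sum(),rect(P))
E
python3 meas.py
```

```text
crown 367 [ 0.5814 -0.143   0.1465] 0.154 [[0.5828, -0.143], [0.0294, 0.0727], 5.3778]
cups 730 [ 0.5789 -0.1406  0.0667] 0.084 [[0.5822, -0.1435], [0.0667, 0.166], 6.1651]
rail 668 [ 0.5274 -0.3702  0.1485] 0.157 [[0.5304, -0.3699], [0.2566, 0.0174], 11.8769]
pin 30 [ 0.5752 -0.1332  0.0591] 0.065 [[0.5699, -0.1202], [0.0124, 0.0485], 26.6776]
base 345 [ 0.573  -0.1375  0.0119] 0.02 [[0.5727, -0.1453], [0.0959, 0.0716], 80.5561]
white 113 [0.4821 0.0815 0.0316] 0.04 [[0.4823, 0.0823], [0.034, 0.0336], 86.7009]
yellow 110 [0.5691 0.0722 0.0311] 0.038 [[0.569, 0.0721], [0.0343, 0.0318], 0.7156]
blue 140 [0.4682 0.0047 0.0311] 0.042 [[0.4677, 0.0046], [0.0312, 0.0338], 89.8013]
sock 119 [ 0.7055 -0.2466  0.0336] 0.041 [[0.7063, -0.2469], [0.0264, 0.0304], 23.07]
bench z 1.836257611234607e-05
side crown 366 [ 0.5767 -0.1507  0.1456] 0.152 [[0.5795, -0.1459], [0.0304, 0.076], 7.0765]
side pin 41 [ 0.5748 -0.1397  0.0568] 0.063 [[0.5756, -0.1387], [0.0108, 0.0119], 65.6159]
side rail 645 [ 0.522  -0.375   0.1499] 0.155 [[0.5306, -0.3723], [0.2533, 0.0156], 12.2824]
side white 130 [0.4788 0.0704 0.0318] 0.036 [[0.4689, 0.0554], [0.0959, 0.0346], 61.2843]
side yellow 106 [0.5675 0.0689 0.0313] 0.035 [[0.5682, 0.069], [0.0354, 0.0327], 11.6463]
side blue 135 [4.666e-01 1.000e-04 3.220e-02] 0.037 [[0.468, 0.0019], [0.036, 0.0321], 54.9297]
top green_tray 0.82 3175 [[0.4939, 0.1942], [0.2192, 0.0865], 1.5016]
top red_tray 0.89 6664 [[0.2196, 0.3932], [0.2962, 0.1208], 9.0015]
top red_tray 0.61 3188 [[0.522, 0.3198], [0.22, 0.089], 0.6]
side green_tray 0.59 1656 [[0.495, 0.1937], [0.2224, 0.0978], 1.5464]
side red_tray 0.65 1332 [[0.523, 0.32], [0.2235, 0.0993], 0.9695]
side red_tray 0.61 820 [[0.3342, 0.3935], [0.1886, 0.0983], 61.2446]
side red_tray 0.24 229 [[0.4962, 0.0984], [0.0715, 0.0373], 54.8897]
```

```bash
cat > d.py <<'E'
import sys
from h import *
# python3 d.py x y z [yaw of tool y in world, deg, mod 180]: spin first, then shifts in the tool frame after that spin
o=observe(); p=np.array(o["tcp_pos"]); Rm=R.from_quat(o["ee_rot"]).as_matrix()
psi=np.degrees(np.arctan2(Rm[1,1],Rm[0,1])); g=[float(a) for a in sys.argv[1:]]
s=0
if len(g)>3: s=-((g[3]-psi+90)%180-90)
R2=Rm@R.from_euler("z",s,degrees=True).as_matrix()
print("tcp",p.round(4),"yaw",psi.round(1),"t",round(o["time"],2),"w",round(o["grip_width"],4),"gf",round(o["grasp_force"],1),"ft",np.round(o["ft_force"],1),"j",np.round(o["joints"],2),"tilt",np.round(Rm[2],3)) 
if g: print("spin",round(s,1),"shift",(R2.T@(np.array(g[:3])-p)).round(4))
E
python3 d.py 0.581 -0.1445 0.25 6
```

```text
tcp [ 0.2971 -0.6061  0.2265] yaw 116.1 t 1.3 w 0.0874 gf 0.0 ft [ 0.3  0.3 -0.2] j [-0.83  0.36  0.01 -0.   -1.22 -0.29] tilt [ 0.  0. -1.]
spin -69.9 shift [-0.4294 -0.3306 -0.0235]
```

```bash
python3 -m crank '[[[0,0,-0.005,-10,0.0876],[0,0,-0.005,-10,0.0876],[0,0,-0.005,-10,0.0876],[0,0,-0.005,-10,0.0876],[0,0,-0.004,-10,0.0876],[0,0,0,-10,0.0876],[0,0,0,-10,0.0876],[-0.036,-0.0275,0,0,0.0876],[-0.036,-0.0275,0,0,0.0876],[-0.036,-0.0275,0,0,0.0876],[-0.036,-0.0275,0,0,0.0876],[-0.036,-0.0275,0,0,0.0876],[-0.036,-0.0275,0,0,0.0876],[-0.036,-0.0275,0,0,0.0876],[-0.036,-0.0275,0,0,0.0876],[-0.036,-0.0275,0,0,0.0876],[-0.036,-0.0275,0,0,0.0876],[-0.036,-0.0275,0,0,0.0876],[-0.034,-0.0275,0,0,0.0876]]]' 15; python3 d.py 0.581 -0.1445 0.126 6
```

```text
time: 3.68
tcp_pos: [0.5801, -0.1419, 0.2509]
ee_rot: [0.744, -0.668, 0.0, -0.0]
ft_force: [0.9, -0.5, 0.6]
grip_width: 0.0876
grasp_force: 0.0
tcp [ 0.5801 -0.1419  0.2509] yaw -173.9 t 3.67 w 0.0876 gf 0.0 ft [ 0.9 -0.5  0.6] j [ 0.09  0.22 -0.13  0.   -1.22  0.02] tilt [ 0.    -0.001 -1.   ]
spin 0.1 shift [ 0.0026 -0.0006  0.1249]
```

```bash
python3 -m crank '[[[0.003,0,0.03,0,0.0876],[0,0,0.03,0,0.0876],[0,0,0.03,0,0.0876],[0,0,0.02,0,0.0876],[0,0,0.014,0,0.0876],[0,0,0,0,0.0876]]]'; python3 d.py 0.581 -0.1445 0.126 6
python3 - <<'E'
from h import *
im,_=read_camera("side"); c=im[180:330,310:510]; cv2.imwrite("pics/s1.png",cv2.resize(c,None,fx=4,fy=4))
E
```

```text
time: 4.42
tcp_pos: [0.5793, -0.1464, 0.1258]
ee_rot: [0.744, -0.668, -0.001, 0.001]
ft_force: [0.4, 0.6, 0.2]
grip_width: 0.0874
grasp_force: 0.0
tcp [ 0.5793 -0.1464  0.1258] yaw -173.9 t 4.42 w 0.0874 gf 0.0 ft [0.4 0.6 0.2] j [ 0.08  0.32 -0.3  -0.   -0.96  0.03] tilt [-0.     0.002 -1.   ]
spin 0.1 shift [-0.0017 -0.0019 -0.0002]
```

View pics/s1.png

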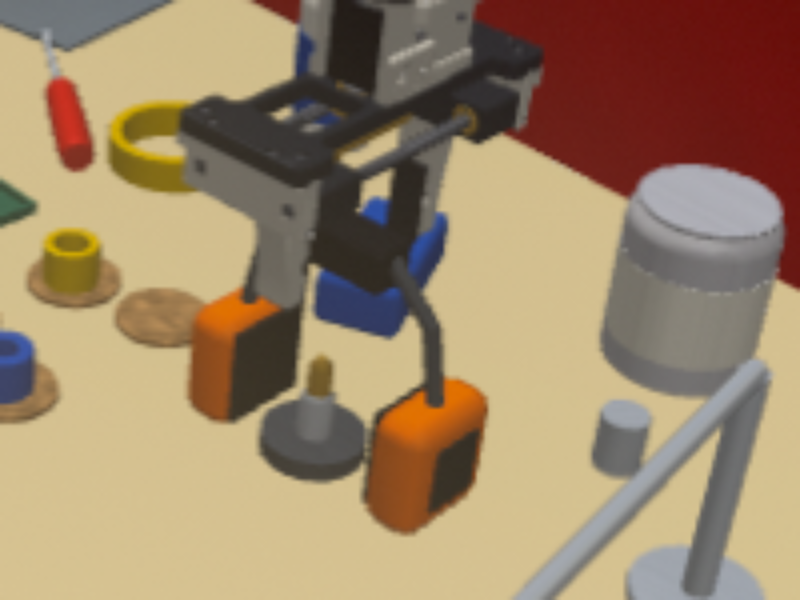

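Fingers straddle the crown (at about 370,250 in the crop) and the tips stay above its underside. Closing and lifting.

```bash
python3 -m crank '[[[0,0,0,0,0.02],[0,0,0,0,0.02],[0,0,0,0,0.02],[0,0,0,0,0.02],[0,0,0,0,0.02],[0,0,0,0,0.02],[0,0,-0.01,0,0.02],[0,0,-0.02,0,0.02],[0,0,-0.03,0,0.02],[0,0,-0.03,0,0.02],[0,0,-0.03,0,0.02],[0,0,-0.03,0,0.02],[0,0,-0.02,0,0.02],[0,0,0,0,0.02],[0,0,0,0,0.02]]]' 25; python3 d.py 0.5304 -0.371 0.296 12
python3 - <<'E'
from h import *
im,d=read_camera("side"); cv2.imwrite("pics/s2.png",im[100:400,240:640])
S=cloud("side",d); o=observe(); p=o["tcp_pos"]
Q=S.reshape(-1,3); m=(np.hypot(Q[:,0]-p[0],Q[:,1]-p[1])<.13)&(Q[:,2]>.1)&(Q[:,2]<.26)
h=cv2.cvtColor(im,cv2.COLOR_BGR2HSV).reshape(-1,3); m&=(h[:,0]<16)&(h[:,1]>180)&(h[:,2]>100); P=Q[m]
for s in(1,-1):
    k=P[(P[:,1]-p[1])*s>0]; print(len(k),k.min(0).round(3),k.max(0).round(3),k.mean(0).round(3))
E
```

```text
time: 6.35
tcp_pos: [0.5791, -0.1462, 0.2955]
ee_rot: [0.744, -0.668, -0.001, 0.0]
ft_force: [-0.3, -0.5, -3.0]
grip_width: 0.0279
grasp_force: 24.8
tcp [ 0.5791 -0.1462  0.2955] yaw -173.9 t 6.35 w 0.0279 gf 24.8 ft [-0.3 -0.5 -3. ] j [ 0.08  0.2  -0.06 -0.   -1.32  0.03] tilt [-0.001  0.001 -1.   ]
spin -5.9 shift [ 0.2098  0.0944 -0.0005]
447 [ 0.539 -0.101  0.171] [ 0.6   -0.069  0.241] [ 0.553 -0.087  0.217]
774 [ 0.552 -0.23   0.172] [ 0.619 -0.198  0.24 ] [ 0.57  -0.218  0.215]
```

View pics/s2.png

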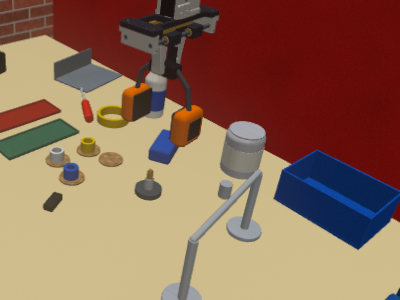

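Held level, cup bottoms at z≈0.171, grip centred. Moving over the rail.

```bash
python3 -m crank '[[[0,0,-0.005,-3,0.02],[0,0,-0.005,-3,0.02],[0.015,0.007,0,0,0.02],[0.026,0.012,0,0,0.02],[0.026,0.012,0,0,0.02],[0.026,0.012,0,0,0.02],[0.026,0.012,0,0,0.02],[0.026,0.012,0,0,0.02],[0.026,0.012,0,0,0.02],[0.022,0.008,0,0,0.02],[0.01,0.0,0,0,0.02],[0.004,-0.005,0,0,0.02],[0,0,0,0,0.02],[0,0,0,0,0.02]]]'; python3 d.py 0.5304 -0.371 0.157 12
python3 - <<'E'
from h import *
im,d=read_camera("top"); cv2.imwrite("pics/t3.png",cv2.resize(im[100:300,260:540],None,fx=2.8,fy=2.8))
C=cloud("top",d);o=observe(); p=o["tcp_pos"]
h=cv2.cvtColor(im,cv2.COLOR_BGR2HSV)
P=C[190:225,355:385].reshape(-1,3)
for a,b in((.007,.018),(.05,.07)):
    k=P[(P[:,2]>a)&(P[:,2]<b)]; print(len(k),k.mean(0).round(4),cv2.minAreaRect(k[:,:2].astype(np.float32)))
for c in("top","side"):
    if c=="side": im,d=read_camera(c); S=cloud(c,d); P=S[265:310,365:410].reshape(-1,3)
    for n in("gauge_seat","rail_mid"):
        for r in place_of(c,n)[:2]:
            u,v=np.array(r["at"])*[640,480]; print(c,n,r["confidence"],u,v,onz(c,u,v,.012 if n[0]=="g" else .145))
for a,b in((.007,.018),(.05,.07)):
    k=P[(P[:,2]>a)&(P[:,2]<b)]; print(len(k),k.mean(0).round(4),cv2.minAreaRect(k[:,:2].astype(np.float32)))
E
```

```text
time: 8.15
tcp_pos: [0.5432, -0.3653, 0.3065]
ee_rot: [0.778, -0.628, -0.0, -0.0]
ft_force: [-0.6, 0.2, -2.2]
grip_width: 0.0279
grasp_force: 24.8
tcp [ 0.5432 -0.3653  0.3065] yaw -167.8 t 8.15 w 0.0279 gf 24.8 ft [-0.6  0.2 -2.2] j [-0.29  0.29  0.09 -0.   -1.37  0.51] tilt [-0.  0. -1.]
spin 0.2 shift [0.003  0.0137 0.1495]
283 [ 0.5783 -0.1323  0.0121] ((0.5793051719665527, -0.1371423900127411), (0.05836319550871849, 0.05951380357146263), 71.0970458984375)
28 [ 0.5773 -0.1369  0.0584] ((0.5780326724052429, -0.13646990060806274), (0.01330460887402296, 0.011297025717794895), 24.756853103637695)
top gauge_seat 0.72 371.77599999999995 205.104 [ 0.57618249 -0.14666538  0.012     ]
top rail_mid 0.69 334.784 282.71999999999997 [ 0.37397984 -0.04794908  0.145     ]
top rail_mid 0.68 479.232 207.792 [ 0.5387563  -0.36921642  0.145     ]
side gauge_seat 0.6 389.632 288.912 [ 0.57835098 -0.14315714  0.012     ]
side gauge_seat 0.19 405.18399999999997 253.29599999999996 [ 0.70950582 -0.06058443  0.012     ]
side rail_mid 0.62 470.72 303.50399999999996 [ 0.53369806 -0.37343185  0.145     ]
335 [ 0.5714 -0.1431  0.0129] ((0.5760738253593445, -0.1388973891735077), (0.060151975601911545, 0.05852688476443291), 39.304691314697266)
41 [ 0.5747 -0.1397  0.0569] ((0.5747161507606506, -0.1396784633398056), (0.010276096872985363, 0.012905935756862164), 47.077327728271484)
```

View pics/t3.png

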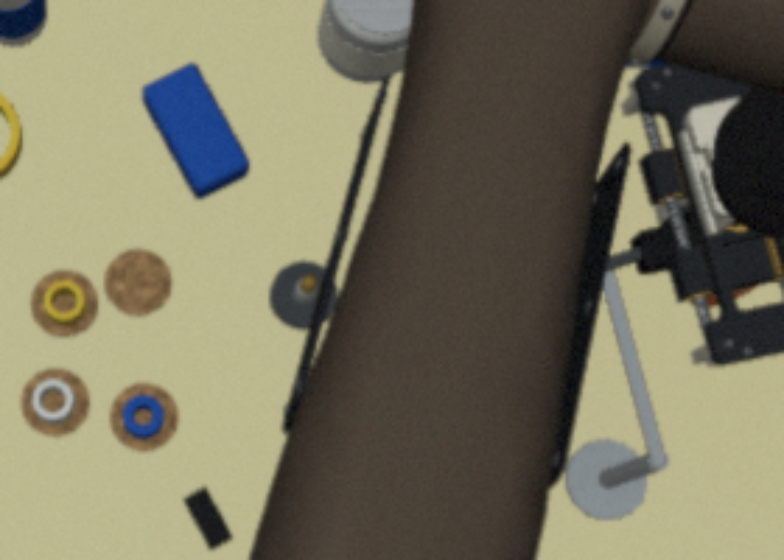

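```bash
python3 -m crank '[[[0,0.004,0.02,0,0.02],[0,0.004,0.03,0,0.02],[0,0.004,0.03,0,0.02],[0,0,0.03,0,0.02],[0,0,0.02,0,0.02],[0,0,0.01,0,0.02],[0,0,0.006,0,0.02],[0,0,0,0,0.02],[0,0,0,0,0.02]]]'; python3 d.py 0.5304 -0.371 0.1555 12;  python3 - <<'E'
from h import *
im,d=read_camera("side"); cv2.imwrite("pics/s4.png",cv2.resize(im[190:400,380:640],None,fx=2.5,fy=2.5))
E
```

```text
time: 9.57
tcp_pos: [0.5317, -0.3687, 0.1615]
ee_rot: [0.778, -0.628, 0.001, -0.0]
ft_force: [-0.1, -0.2, -2.5]
grip_width: 0.0277
grasp_force: 24.8
tcp [ 0.5317 -0.3687  0.1615] yaw -167.9 t 9.57 w 0.0277 gf 24.8 ft [-0.1 -0.2 -2.5] j [-0.31  0.36 -0.14  0.   -1.07  0.52] tilt [ 0.001 -0.001 -1.   ]
spin 0.1 shift [0.002  0.0018 0.006 ]
```

View pics/s4.png

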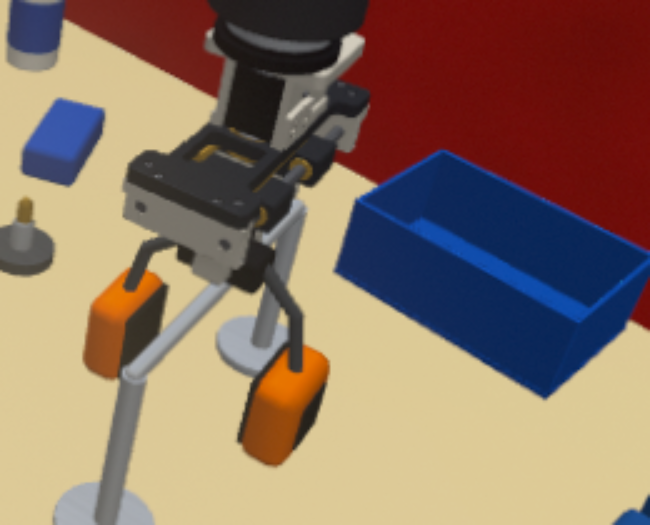

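One cup hangs on each side of the bar and the crown is right above it. Lowering the last millimetres.

```bash
python3 -m crank '[[[0,0,0.003,0,0.02],[0,0,0.002,0,0.02],[0,0,0.001,0,0.02],[0,0,0,0,0.02],[0,0,0,0,0.02]]]'
```

```text
time: 10.25
tcp_pos: [0.532, -0.3689, 0.1576]
ee_rot: [0.778, -0.628, 0.002, -0.0]
ft_force: [-3.4, 3.9, 13.6]
grip_width: 0.028
grasp_force: 25.0
```

```bash
python3 -m crank '[[[0,0,-0.001,0,0.02],[0,0,0,0,0.03],[0,0,0,0,0.036],[0,0,0,0,0.045],[0,0,0,0,0.06],[0,0,0,0,0.07],[0,0,0,0,0.07],[0,0,-0.02,0,0.07],[0,0,-0.03,0,0.07],[0,0,-0.04,0,0.07],[0,0,-0.03,0,0.07],[0,0,0,0,0.07],[0,0,0,0,0.07],[0,0,0,0,0.07]]]'
python3 - <<'E'
from h import *
im,d=read_camera("side"); cv2.imwrite("pics/s5.png",cv2.resize(im[190:400,380:640],None,fx=2,fy=2))
S=cloud("side",d).reshape(-1,3); h=cv2.cvtColor(im,cv2.COLOR_BGR2HSV).reshape(-1,3)
m=(h[:,0]<16)&(h[:,1]>180)&(h[:,2]>100)&(np.hypot(S[:,0]-.53,S[:,1]+.37)<.13)
for s in(1,-1):
    k=S[m&((S[:,1]+.37)*s>0)]; print(len(k),k.min(0).round(3),k.max(0).round(3))
E
```

```text
time: 12.0
tcp_pos: [0.5308, -0.3682, 0.2743]
ee_rot: [0.778, -0.629, -0.001, 0.0]
ft_force: [-1.3, -0.1, -0.4]
grip_width: 0.0703
grasp_force: 0.0
601 [ 0.483 -0.369  0.035] [ 0.547 -0.289  0.368]
910 [ 0.511 -0.456  0.037] [ 0.577 -0.371  0.368]
```

View pics/s5.png

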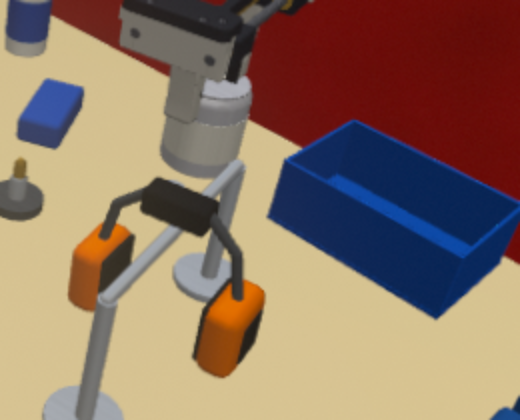

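Hanging level and free (crown at about 180,205 of the crop). Moving the arm out of the top view to measure pin and sleeves.

```bash
python3 d.py 0.36 -0.53 0.27 1
```

```text
tcp [ 0.5309 -0.3683  0.2744] yaw -167.9 t 12.05 w 0.0702 gf 0.0 ft [-0.2  0.1 -0. ] j [-0.31  0.29  0.02 -0.   -1.3   0.52] tilt [-0.001  0.002 -1.   ]
spin 11.1 shift [0.1587 0.1737 0.0046]
```

```bash
python3 -m crank '[[[0,0,0,5.5,0.055],[0,0,0,5.5,0.055],[0.032,0.035,0,0,0.055],[0.032,0.035,0,0,0.055],[0.032,0.035,0,0,0.055],[0.032,0.035,0,0,0.055],[0.032,0.035,0,0,0.055],[0,0,0,0,0.055]]]'
cat > m2.py <<'E'
from h import *
def grab(c,n=5):
    ims,ds=[],[]
    for _ in range(n):
        im,d=read_camera(c); ims.append(im); ds.append(np.where(d>0,d,np.nan))
    return np.mean(ims,0).astype(np.uint8),np.nanmedian(ds,0)
def ctr(c,d,xy,r,z0,z1,gap=.004):
    C=cloud(c,np.nan_to_num(d)).reshape(-1,3); k=C[(np.hypot(C[:,0]-xy[0],C[:,1]-xy[1])<r)&(C[:,2]>z0)&(C[:,2]<z1)]
    if len(k)<5: return None
    a=cv2.minAreaRect(k[:,:2].astype(np.float32)); (x,y),rr=cv2.minEnclosingCircle(k[:,:2].astype(np.float32))
    return np.round(a[0],4).tolist(),np.round(a[1],4).tolist(),np.round([x,y,rr],4).tolist(),len(k),round(float(np.median(k[:,2])),4)
if __name__=="__main__":
    for c in("top","side"):
        im,d=grab(c); cv2.imwrite(f"pics/{c}_m2.png",im)
        for n,xy,r,z0,z1 in[("base",(.577,-.138),.036,.008,.016),("pin",(.577,-.138),.02,.045,.07),("white",(.482,.081),.035,.027,.042),("yellow",(.569,.071),.035,.027,.042),("blue",(.468,.004),.035,.027,.042)]:
            print(c,n,ctr(c,d,xy,r,z0,z1))
E
python3 m2.py
```

```text
time: 13.05
tcp_pos: [0.3568, -0.5335, 0.2746]
ee_rot: [0.713, -0.701, -0.001, 0.0]
ft_force: [0.4, 0.8, -0.5]
grip_width: 0.0548
grasp_force: 0.0
top base ([0.578, -0.1374], [0.0581, 0.058], [0.5787, -0.1372, 0.03], 382, 0.0118)
top pin ([0.5776, -0.1371], [0.0129, 0.0108], [0.5768, -0.1368, 0.0066], 31, 0.0578)
top white ([0.4822, 0.0824], [0.034, 0.0338], [0.4826, 0.0816, 0.0179], 110, 0.0318)
top yellow ([0.5687, 0.0721], [0.0317, 0.0344], [0.5691, 0.0723, 0.018], 109, 0.0317)
top blue ([0.4684, 0.0046], [0.0319, 0.0312], [0.4687, 0.0046, 0.0179], 137, 0.0319)
side base ([0.5758, -0.1389], [0.0579, 0.0595], [0.5772, -0.1379, 0.0307], 317, 0.0132)
side pin ([0.5744, -0.1397], [0.0086, 0.0137], [0.5756, -0.1391, 0.007], 54, 0.0554)
side white ([0.4821, 0.0792], [0.034, 0.034], [0.4813, 0.0804, 0.0184], 105, 0.0326)
side yellow ([0.5692, 0.0701], [0.0336, 0.0336], [0.5695, 0.0706, 0.0184], 96, 0.0324)
side blue ([0.4674, 0.0013], [0.0333, 0.0321], [0.4682, 0.0024, 0.0181], 130, 0.0332)
```

```bash
python3 d.py 0.482 0.081 0.12 1
```

```text
tcp [ 0.36   -0.5314  0.2756] yaw -178.8 t 13.55 w 0.0551 gf 0.0 ft [0.  0.4 0.3] j [-0.67  0.28  0.01 -0.   -1.3   0.69] tilt [ 0. -0. -1.]
spin 0.2 shift [-0.6102 -0.1327  0.1556]
```

```bash
python3 -m crank '[[[-0.04,-0.0095,0,0,0.055],[-0.05,-0.0095,0,0,0.055],[-0.05,-0.0095,0,0,0.055],[-0.05,-0.0095,0,0,0.055],[-0.05,-0.0095,0,0,0.055],[-0.05,-0.0095,0,0,0.055],[-0.05,-0.0095,0,0,0.055],[-0.05,-0.0095,0,0,0.055],[-0.05,-0.0095,0.02,0,0.055],[-0.05,-0.0095,0.03,0,0.055],[-0.04,-0.0095,0.03,0,0.055],[-0.04,-0.0095,0.03,0,0.055],[-0.03,-0.0095,0.03,0,0.055],[-0.01,-0.009,0.015,0,0.055],[0,0,0,0,0.055],[0,0,0,0,0.055]]]' 10; python3 d.py 0.482 0.081 0.01 1
```

```text
time: 15.55
tcp_pos: [0.4803, 0.0801, 0.1213]
ee_rot: [0.714, -0.7, 0.0, -0.0]
ft_force: [-1.1, 0.1, 0.2]
grip_width: 0.0551
grasp_force: 0.0
tcp [0.4803 0.0801 0.1213] yaw -178.9 t 15.55 w 0.0551 gf 0.0 ft [-1.1  0.1  0.2] j [ 0.57  0.15 -0.54  0.   -0.88 -0.55] tilt [-0.    -0.001 -1.   ]
spin 0.1 shift [-0.0008 -0.0017  0.1113]
```

```bash
python3 - <<'E'
from m2 import *
im,d=grab("side",2); print(ctr("side",d,(.482,.081),.05,.027,.04))
E
python3 -m crank '[[[-0.001,-0.001,0.03,0,0.055],[0,0,0.03,0,0.055],[0,0,0.03,0,0.055],[0,0,0.015,0,0.055],[0,0,0.006,0,0.055],[0,0,0,0,0.055],[0,0,0,0,0.03],[0,0,0,0,0.03],[0,0,0,0,0.03],[0,0,0,0,0.03],[0,0,0,0,0.03]]]' 10; python3 d.py
```

```text
([0.4827, 0.0798], [0.0344, 0.0339], [0.4828, 0.0808, 0.0189], 107, 0.0326)
time: 17.02
tcp_pos: [0.4814, 0.0819, 0.0101]
ee_rot: [0.714, -0.7, 0.0, -0.0]
ft_force: [-1.7, -0.1, 5.9]
grip_width: 0.0348
grasp_force: 10.0
tcp [0.4814 0.0819 0.0101] yaw -178.9 t 17.02 w 0.0348 gf 10.0 ft [-1.7 -0.1  5.9] j [ 0.57  0.32 -0.65  0.   -0.6  -0.55] tilt [-0.    -0.001 -1.   ]m2.py:6: RuntimeWarning: All-NaN slice encountered
  return np.mean(ims,0).astype(np.uint8),np.nanmedian(ds,0)
```

```bash
python3 -m crank '[[[0,0,-0.005,0,0.03],[0,0,-0.02,0,0.03],[0,0,-0.03,0,0.03],[0,0,-0.035,0,0.03],[0,0,-0.03,0,0.03],[0,0,0,0,0.03],[0,0,0,0,0.03]]]'; python3 d.py .5775 -.138 .13 1;  python3 - <<'E'
from m2 import *
im,d=grab("side",3); o=observe();p=o["tcp_pos"]; cv2.imwrite("pics/s6.png",cv2.resize(im[160:300,230:410],None,fx=4,fy=4))
E
```

```text
time: 17.9
tcp_pos: [0.4805, 0.0815, 0.1292]
ee_rot: [0.714, -0.7, -0.0, 0.0]
ft_force: [-0.3, 0.1, -0.5]
grip_width: 0.0352
grasp_force: 10.0
tcp [0.4805 0.0815 0.1292] yaw -178.9 t 17.9 w 0.0352 gf 10.0 ft [-0.3  0.1 -0.5] j [ 0.57  0.14 -0.53 -0.   -0.9  -0.55] tilt [-0.     0.001 -1.   ]
spin 0.1 shift [ 0.2211 -0.0932 -0.0009]
```

View pics/s6.png

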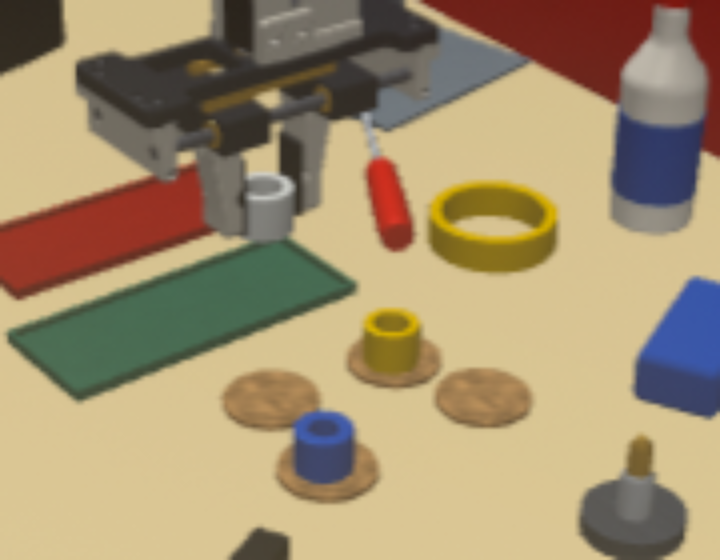

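White is held level at (267,205) in the crop, the pin is at (640,460). Moving over the pin and comparing the two in the same camera.

```bash
python3 -m crank '[[[0.03,-0.0133,0,0,0.03],[0.04,-0.0165,0,0,0.03],[0.04,-0.0165,0,0,0.03],[0.04,-0.0165,0,0,0.03],[0.04,-0.0165,0,0,0.03],[0.031,-0.0138,0,0,0.03],[0,0,0,0,0.03],[0,0,0,0,0.03],[0,0,0,0,0.03]]]'; python3 d.py .5775 -.138 .13 1
cat > held.py <<'E'
from m2 import *
o=observe();p=np.array(o["tcp_pos"]);zb=p[2]-.006
im,d=grab("side",3); cv2.imwrite("pics/held.png",im)
C=cloud("side",np.nan_to_num(d)); h=cv2.cvtColor(im,cv2.COLOR_BGR2HSV)
u,v=proj("side",[[*p[:2],zb+.014]])[0]; print("uv",u,v)
# sleeve outline from the picture: fit model silhouette (bottom circle) by eye crop
cv2.imwrite("pics/heldc.png",cv2.resize(im[int(v)-60:int(v)+75,int(u)-70:int(u)+80],None,fx=4,fy=4,interpolation=cv2.INTER_CUBIC))
for n in("white_1","yellow_1","blue"):
    for r in trace("side",n)[:2]:
        m=r["pixels"]; yy,xx=np.nonzero(m); 
        if abs(xx.mean()-u)>25 or abs(yy.mean()-v)>25: continue
        k=C[m]; k=k[(k[:,2]>zb-.005)&(k[:,2]<zb+.04)]; t=k[k[:,2]>zb+.024]
        print(n,r["confidence"],m.sum(),"box",xx.min(),xx.max(),yy.min(),yy.max(),"z",np.percentile(k[:,2],[2,98]).round(4),"all",cv2.minEnclosingCircle(k[:,:2].astype(np.float32)),"top",cv2.minEnclosingCircle(t[:,:2].astype(np.float32)),cv2.minAreaRect(t[:,:2].astype(np.float32)))
print("pin",ctr("side",d,(.577,-.138),.02,.045,.066)); print("base",ctr("side",d,(.577,-.138),.036,.008,.016))
E
python3 held.py
```

```text
time: 19.18
tcp_pos: [0.578, -0.1368, 0.1293]
ee_rot: [0.714, -0.7, -0.0, 0.0]
ft_force: [0.1, 0.3, 0.0]
grip_width: 0.0352
grasp_force: 10.0
tcp [ 0.578  -0.1368  0.1293] yaw -178.8 t 19.18 w 0.0352 gf 10.0 ft [0.1 0.3 0. ] j [ 0.1   0.31 -0.3  -0.   -0.96 -0.08] tilt [-0.     0.001 -1.   ]
spin 0.2 shift [ 0.0012  0.0005 -0.0007]
uv 393.01169495173946 239.7200418124847
white_1 0.65 183 box 390 401 230 249 z [0.1272 0.1535] all ((0.5770956873893738, -0.13890273869037628), 0.018714603036642075) top ((0.5770956873893738, -0.13890273869037628), 0.018714603036642075) ((0.5803136825561523, -0.1425856500864029), (0.03691641241312027, 0.020199798047542572), 41.14507293701172)
pin ([0.5746, -0.1393], [0.0096, 0.0139], [0.5759, -0.1391, 0.0067], 54, 0.0557)
base ([0.5754, -0.1394], [0.0566, 0.0595], [0.5765, -0.1378, 0.0305], 316, 0.0132)
```

View pics/heldc.png

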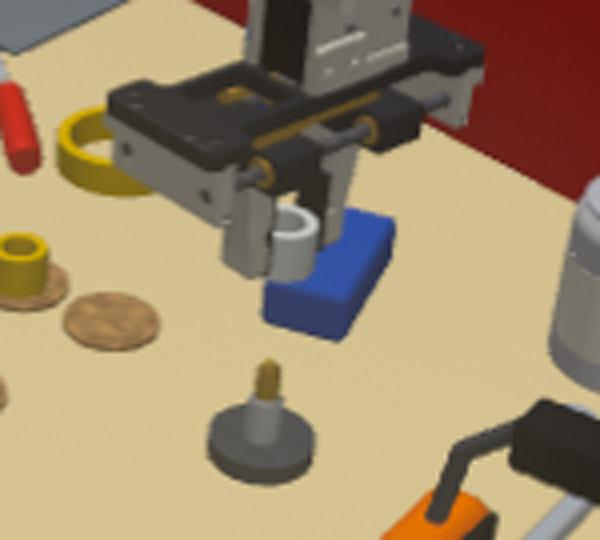

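```bash
python3 -m crank '[[[0,0.0012,0.02,0,0.03],[0,0,0.02,0,0.03],[0,0,0.012,0,0.03],[0,0,0.006,0,0.03],[0,0,0,0,0.03],[0,0,0.004,0,0.03],[0,0,0.004,0,0.03],[0,0,0,0,0.03]]]'; python3 d.py
```

```text
time: 20.48
tcp_pos: [0.577, -0.1375, 0.0633]
ee_rot: [0.714, -0.7, -0.0, 0.0]
ft_force: [0.5, 0.3, -1.2]
grip_width: 0.0349
grasp_force: 10.0
tcp [ 0.577  -0.1375  0.0633] yaw -178.9 t 20.48 w 0.0349 gf 10.0 ft [ 0.5  0.3 -1.2] j [ 0.1   0.38 -0.37 -0.   -0.82 -0.08] tilt [-0.  0. -1.]
```

```bash
python3 -m crank '[[[0,0,0.005,0,0.03],[0,0,0.005,0,0.03],[0,0,0.004,0,0.03],[0,0,0.002,0,0.03],[0,0,0,0,0.03]]]';python3 -m crank '[[[0,0,0.002,0,0.03],[0,0,0.002,0,0.03],[0,0,0.002,0,0.03],[0,0,0,0,0.03]]]'
```

```text
time: 21.1
tcp_pos: [0.5771, -0.1375, 0.0473]
ee_rot: [0.714, -0.7, -0.0, 0.0]
ft_force: [0.2, 0.1, -1.0]
grip_width: 0.0348
grasp_force: 10.0
time: 21.6
tcp_pos: [0.5773, -0.1375, 0.0415]
ee_rot: [0.714, -0.7, 0.0, -0.0]
ft_force: [0.3, -0.5, -1.5]
grip_width: 0.0346
grasp_force: 10.0
```

```bash
python3 -m crank '[[[0,0,0.002,0,0.03],[0,0,0.002,0,0.03],[0,0,0.002,0,0.03],[0,0,0,0,0.03]]]'
```

```text
time: 22.1
tcp_pos: [0.5774, -0.1375, 0.0355]
ee_rot: [0.714, -0.7, 0.0, -0.0]
ft_force: [0.8, -1.5, -1.5]
grip_width: 0.0351
grasp_force: 10.0
```

White passes the step freely. Going down to just above the base, then releasing.

```bash
python3 -m crank '[[[0,0,0.005,0,0.03],[0,0,0.005,0,0.03],[0,0,0.005,0,0.03],[0,0,0,0,0.03],[0,0,0,0,0.04],[0,0,0,0,0.05],[0,0,0,0,0.055],[0,0,0,0,0.055],[0,0,0,0,0.055],[0,0,0,0,0.055],[0,0,0,0,0.055]]]'
python3 - <<'E'
from m2 import *
im,d=grab("side",3); print(ctr("side",d,(.577,-.138),.022,.03,.05),np.round(observe()["tcp_pos"],4))
cv2.imwrite("pics/s7.png",cv2.resize(im[220:320,320:450],None,fx=4,fy=4))
E
```

```text
time: 23.48
tcp_pos: [0.5772, -0.1375, 0.0206]
ee_rot: [0.714, -0.7, -0.0, 0.0]
ft_force: [0.1, 1.0, -0.4]
grip_width: 0.0549
grasp_force: 0.0
([0.5757, -0.142], [0.0283, 0.0329], [0.5775, -0.139, 0.0189], 144, 0.0398) [ 0.5772 -0.1375  0.0206]
```

View pics/s7.png

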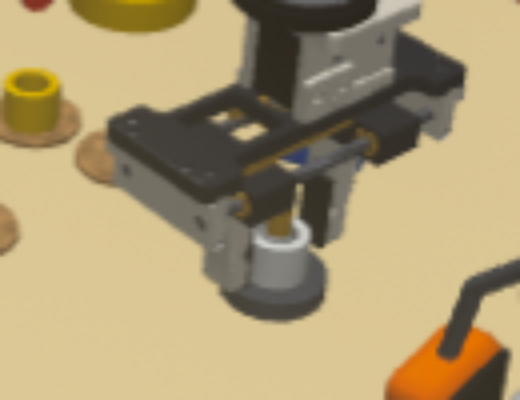

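White rests on the base (crop 280,255): good, goes to green. Regripping it and carrying it there.

```bash
python3 -m crank '[[[0,0,0.002,0,0.055],[0,0,0,0,0.03],[0,0,0,0,0.03],[0,0,0,0,0.03],[0,0,0,0,0.03],[0,0,0,0,0.03],[0,0,-0.01,0,0.03],[0,0,-0.02,0,0.03],[0,0,-0.025,0,0.03],[0,0,-0.03,0,0.03],[0,0,-0.015,0,0.03],[0,0,0,0,0.03]]]'; python3 d.py 0.445 0.194 0.115 1.5
```

```text
time: 25.12
tcp_pos: [0.5775, -0.1375, 0.1197]
ee_rot: [0.714, -0.7, 0.001, -0.001]
ft_force: [0.5, 0.2, -1.9]
grip_width: 0.0351
grasp_force: 10.0
tcp [ 0.5775 -0.1375  0.1197] yaw -178.9 t 25.12 w 0.0351 gf 10.0 ft [ 0.5  0.2 -1.9] j [ 0.1   0.32 -0.31 -0.   -0.94 -0.08] tilt [-0.    -0.002 -1.   ]
spin -0.4 shift [-0.3349  0.1238  0.0045]
```

```bash
python3 -m crank '[[[-0.03,0.011,0,0,0.03],[-0.04,0.015,0,0,0.03],[-0.04,0.015,0,0,0.03],[-0.04,0.015,0,0,0.03],[-0.04,0.015,0,0,0.03],[-0.04,0.015,0,0,0.03],[-0.04,0.015,0,0,0.03],[-0.04,0.015,0,0,0.03],[-0.025,0.008,0,0,0.03],[0,0,0.03,0,0.03],[0,0,0.03,0,0.03],[0,0,0.03,0,0.03],[0,0,0.012,0,0.03],[0,0,0.004,0,0.03],[0,0,0,0,0.03],[0,0,0,0,0.03]]]'; python3 d.py 0.445 0.194 0.0115 1.5
```

```text
time: 27.12
tcp_pos: [0.4472, 0.1954, 0.0134]
ee_rot: [0.714, -0.7, 0.0, -0.001]
ft_force: [0.1, -0.4, -1.0]
grip_width: 0.0346
grasp_force: 10.0
tcp [0.4472 0.1954 0.0134] yaw -178.9 t 27.12 w 0.0346 gf 10.0 ft [ 0.1 -0.4 -1. ] j [ 0.82  0.31 -0.65  0.   -0.61 -0.8 ] tilt [-0.001 -0.001 -1.   ]
spin -0.4 shift [0.0014 0.0022 0.0019]
```

```bash
python3 -m crank '[[[0,0,0.002,0,0.03],[0,0,0.001,0,0.03],[0,0,0,0,0.04],[0,0,0,0,0.055],[0,0,0,0,0.055],[0,0,-0.01,0,0.055],[0,0,-0.03,0,0.055],[0,0,-0.04,0,0.055],[0,0,-0.03,0,0.055],[0,0,0,0,0.055],[0,0,0,0,0.055]]]'; python3 d.py 0.568 0.071 0.12 1;python3 - <<'E' 2>/dev/null
from m2 import *
im,d=grab("side",3); cv2.imwrite("pics/s8.png",cv2.resize(im[160:320,200:400],None,fx=3,fy=3))
for n,xy in(("w",(.446,.195)),("y",(.569,.070)),("b",(.468,.002))): print(n,ctr("side",d,xy,.05,.024,.04))
E
```

```text
time: 28.5
tcp_pos: [0.4464, 0.1949, 0.1197]
ee_rot: [0.714, -0.7, -0.0, -0.0]
ft_force: [-1.0, 0.2, 0.2]
grip_width: 0.0552
grasp_force: 0.0
tcp [0.4464 0.1949 0.1197] yaw -178.9 t 28.5 w 0.0552 gf 0.0 ft [-1.   0.2  0.2] j [ 0.82  0.15 -0.54 -0.   -0.88 -0.8 ] tilt [-0. -0. -1.]
spin 0.1 shift [ 0.126  -0.1194 -0.0003]
w ([0.4456, 0.1922], [0.036, 0.0342], [0.4462, 0.1923, 0.0186], 114, 0.0309)
y ([0.5684, 0.0696], [0.0337, 0.0339], [0.5683, 0.0703, 0.0181], 118, 0.0314)
b ([0.4676, 0.0013], [0.0365, 0.032], [0.468, 0.001, 0.0186], 157, 0.0326)
```

View pics/s8.png

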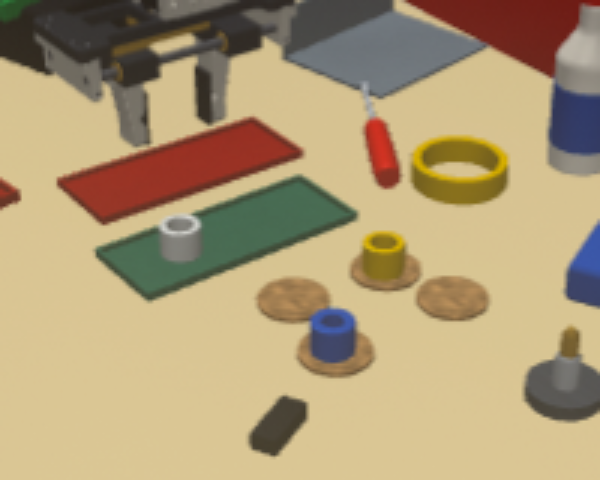

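White stands in green at (180,240); yellow and blue unmoved. Next, yellow.

```bash
python3 -m crank '[[[0.025,-0.024,0,0,0.055],[0.04,-0.038,0,0,0.055],[0.035,-0.034,0,0,0.055],[0.023,-0.0225,0,0,0.055],[0.002,0,0,0,0.055],[0,0,0.03,0,0.055],[0,0,0.03,0,0.055],[0,0,0.03,0,0.055],[0,0,0.015,0,0.055],[0,0,0.005,0,0.055],[0,0,0,0,0.055],[0,0,0,0,0.055]]]'; python3 d.py 0.568 0.0715 0.01 1
```

```text
time: 30.15
tcp_pos: [0.5682, 0.0726, 0.0106]
ee_rot: [0.714, -0.7, 0.0, -0.001]
ft_force: [-0.7, 0.2, 0.9]
grip_width: 0.0548
grasp_force: 0.0
tcp [0.5682 0.0726 0.0106] yaw -178.9 t 30.15 w 0.0548 gf 0.0 ft [-0.7  0.2  0.9] j [ 0.47  0.42 -0.47  0.   -0.68 -0.45] tilt [-0.001 -0.002 -1.   ]
spin 0.1 shift [0.0011 0.0003 0.0006]
```

```bash
python3 -m crank '[[[0.001,0,0.0005,0,0.055],[0,0,0,0,0.03],[0,0,0,0,0.03],[0,0,0,0,0.03],[0,0,0,0,0.03],[0,0,0,0,0.03],[0,0,-0.01,0,0.03],[0,0,-0.03,0,0.03],[0,0,-0.04,0,0.03],[0,0,-0.02,0,0.03],[0,0,0,0,0.03],[0,0,0,0,0.03]]]'; python3 d.py .577 -.1375 .1 1
```

```text
time: 31.65
tcp_pos: [0.567, 0.0712, 0.1085]
ee_rot: [0.714, -0.7, -0.0, 0.0]
ft_force: [-1.2, 0.2, -0.4]
grip_width: 0.0364
grasp_force: 10.0
tcp [0.567  0.0712 0.1085] yaw -178.9 t 31.65 w 0.0364 gf 10.0 ft [-1.2  0.2 -0.4] j [ 0.47  0.3  -0.37 -0.   -0.9  -0.45] tilt [ 0.     0.001 -1.   ]
spin 0.1 shift [ 0.2088 -0.0064  0.0085]
```

```bash
python3 -m crank '[[[0.025,-0.001,0,0,0.03],[0.04,-0.001,0,0,0.03],[0.04,-0.001,0,0,0.03],[0.04,-0.001,0,0,0.03],[0.035,-0.001,0,0,0.03],[0.02,-0.001,0,0,0.03],[0.0088,-0.0004,0,0,0.03],[0,0,0,0,0.03],[0,0,0.015,0,0.03],[0,0,0.01,0,0.03],[0,0,0.005,0,0.03],[0,0,0,0,0.03],[0,0,0,0,0.03]]]'; python3 d.py .577 -.1375 .07 1; python3 held.py 2>/dev/null
```

```text
time: 33.28
tcp_pos: [0.5783, -0.1373, 0.0793]
ee_rot: [0.714, -0.7, 0.0, -0.0]
ft_force: [-0.2, 0.5, -0.2]
grip_width: 0.0361
grasp_force: 10.0
tcp [ 0.5783 -0.1373  0.0793] yaw -178.9 t 33.27 w 0.0361 gf 10.0 ft [-0.2  0.5 -0.2] j [ 0.1   0.36 -0.35  0.   -0.85 -0.08] tilt [ 0. -0. -1.]
spin 0.1 shift [0.0002 0.0013 0.0093]
uv 391.0321624480424 259.5913665854107
yellow_1 0.66 177 box 388 399 250 268 z [0.0778 0.1039] all ((0.5774996280670166, -0.14118365943431854), 0.018672091886401176) top ((0.5782128572463989, -0.1407664567232132), 0.017870884388685226) ((0.5802323222160339, -0.1427876502275467), (0.0350467674434185, 0.020287375897169113), 40.8615608215332)
pin ([0.5751, -0.1395], [0.0096, 0.0134], [0.5753, -0.1386, 0.0073], 53, 0.0549)
base ([0.576, -0.1388], [0.0579, 0.0595], [0.5771, -0.1388, 0.031], 314, 0.0134)
```

View pics/heldc.png

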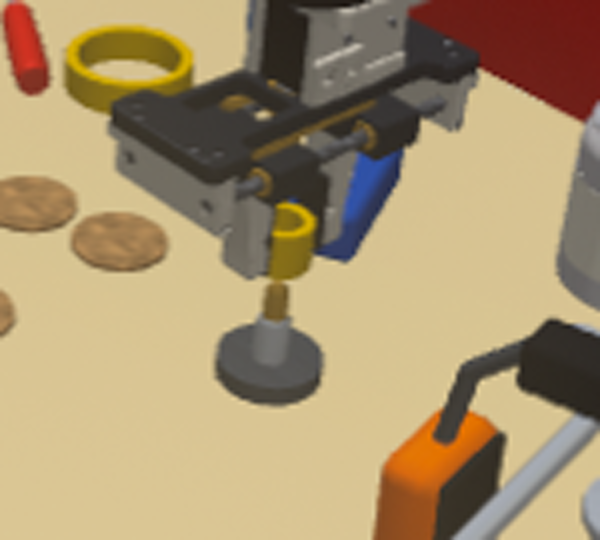

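Yellow sits in the fingers as white did (crop 293,240), over the pin (275,300). Lowering slowly.

```bash
python3 -m crank '[[[0,0.001,0.005,0,0.03],[0,0,0.004,0,0.03],[0,0,0.002,0,0.03],[0,0,0.002,0,0.03],[0,0,0,0,0.03]]]'; python3 -m crank '[[[0,0,0.002,0,0.03],[0,0,0,0,0.03]]]'
```

```text
time: 34.2
tcp_pos: [0.577, -0.1374, 0.0659]
ee_rot: [0.714, -0.7, -0.0, 0.0]
ft_force: [0.4, 0.4, -0.0]
grip_width: 0.0365
grasp_force: 10.0
time: 34.45
tcp_pos: [0.577, -0.1373, 0.064]
ee_rot: [0.714, -0.7, -0.0, 0.0]
ft_force: [-0.1, -0.3, -0.7]
grip_width: 0.0363
grasp_force: 10.0
```

```bash
python3 -m crank '[[[0,0,0.004,0,0.03],[0,0,0.004,0,0.03],[0,0,0.004,0,0.03],[0,0,0.003,0,0.03],[0,0,0,0,0.03]]]'; python3 -m crank '[[[0,0,0.002,0,0.03],[0,0,0.002,0,0.03],[0,0,0.002,0,0.03],[0,0,0,0,0.03]]]'
```

```text
time: 35.08
tcp_pos: [0.5769, -0.1373, 0.0487]
ee_rot: [0.714, -0.7, -0.0, 0.0]
ft_force: [0.3, -0.1, -0.6]
grip_width: 0.0363
grasp_force: 10.0
time: 35.58
tcp_pos: [0.5769, -0.1373, 0.0429]
ee_rot: [0.714, -0.7, -0.0, 0.0]
ft_force: [-0.2, 0.7, -0.2]
grip_width: 0.0362
grasp_force: 10.0
```

```bash
python3 -m crank '[[[0,0,0.001,0,0.03],[0,0,0.001,0,0.03],[0,0,0,0,0.03]]]';python3 -m crank '[[[0,0,0.001,0,0.03],[0,0,0.001,0,0.03],[0,0,0,0,0.03]]]'
```

```text
time: 35.95
tcp_pos: [0.5774, -0.1374, 0.0413]
ee_rot: [0.714, -0.7, 0.0, -0.0]
ft_force: [0.8, -0.7, 0.6]
grip_width: 0.0364
grasp_force: 10.0
time: 36.33
tcp_pos: [0.5777, -0.1375, 0.0392]
ee_rot: [0.714, -0.7, 0.0, -0.0]
ft_force: [2.8, -2.4, 0.6]
grip_width: 0.0363
grasp_force: 10.0
```

```bash
python3 -m crank '[[[0.0005,-0.0005,0,0,0.03],[0,0,0.001,0,0.03],[0,0,0.001,0,0.03],[0,0,0,0,0.03]]]'
```

```text
time: 36.83
tcp_pos: [0.5777, -0.1378, 0.037]
ee_rot: [0.714, -0.7, 0.0, -0.0]
ft_force: [2.9, -1.5, 0.1]
grip_width: 0.0364
grasp_force: 10.0
```

```bash
python3 -m crank '[[[0.0005,-0.0008,0,0,0.03],[0,0,0.003,0,0.03],[0,0,0.003,0,0.03],[0,0,0.002,0,0.03],[0,0,0,0,0.03]]]'
```

```text
time: 37.45
tcp_pos: [0.5781, -0.1383, 0.0287]
ee_rot: [0.714, -0.7, -0.0, 0.0]
ft_force: [0.7, -0.4, -0.7]
grip_width: 0.0363
grasp_force: 10.0
```

Free and centred now, clearly past the step. Going down to the base and letting go.

```bash
python3 -m crank '[[[0,0,0.005,0,0.03],[0,0,0.003,0,0.03],[0,0,0.001,0,0.03],[0,0,0,0,0.03],[0,0,0,0,0.04],[0,0,0,0,0.05],[0,0,0,0,0.055],[0,0,0,0,0.055],[0,0,0,0,0.055],[0,0,0,0,0.055],[0,0,0,0,0.055]]]'; python3 - <<'E' 2>/dev/null
from m2 import *
im,d=grab("side",3); print(ctr("side",d,(.577,-.138),.022,.03,.05))
cv2.imwrite("pics/s9.png",cv2.resize(im[220:320,320:450],None,fx=4,fy=4))
E
```

```text
time: 38.83
tcp_pos: [0.5784, -0.1383, 0.0201]
ee_rot: [0.714, -0.7, 0.0, -0.0]
ft_force: [0.1, -0.2, 0.4]
grip_width: 0.0551
grasp_force: 0.0
([0.5772, -0.1403], [0.0331, 0.029], [0.5764, -0.1394, 0.0192], 131, 0.0401)
```

View pics/s9.png

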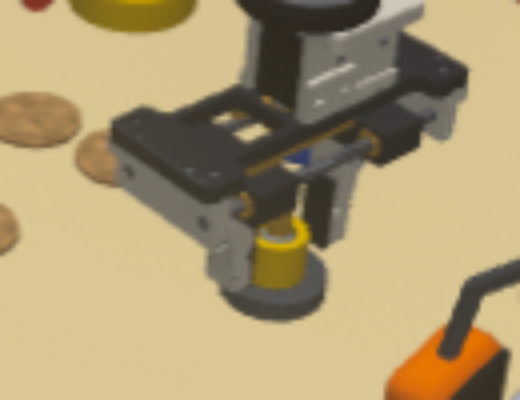

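Yellow rests on the base at (280,250): good. It goes to the green tray at x≈0.54.

```bash
python3 -m crank '[[[0,0,0.0015,0,0.055],[0,0,0,0,0.03],[0,0,0,0,0.03],[0,0,0,0,0.03],[0,0,0,0,0.03],[0,0,0,0,0.03],[0,0,-0.01,0,0.03],[0,0,-0.02,0,0.03],[0,0,-0.025,0,0.03],[0,0,-0.03,0,0.03],[0,0,-0.015,0,0.03],[0,0,0,0,0.03]]]'; python3 d.py 0.54 0.194 0.118 1.5
```

```text
time: 40.48
tcp_pos: [0.579, -0.1383, 0.1197]
ee_rot: [0.714, -0.7, 0.001, -0.001]
ft_force: [0.4, -0.3, -0.7]
grip_width: 0.0364
grasp_force: 10.0
tcp [ 0.579  -0.1383  0.1197] yaw -178.9 t 40.48 w 0.0364 gf 10.0 ft [ 0.4 -0.3 -0.7] j [ 0.09  0.32 -0.31  0.   -0.94 -0.07] tilt [-0.    -0.002 -1.   ]
spin -0.4 shift [-0.3332  0.0303  0.0017]
```

```bash
python3 -m crank '[[[-0.03,0.004,0,0,0.03],[-0.04,0.004,0,0,0.03],[-0.04,0.004,0,0,0.03],[-0.04,0.004,0,0,0.03],[-0.04,0.004,0,0,0.03],[-0.04,0.004,0,0,0.03],[-0.04,0.004,0,0,0.03],[-0.04,0.002,0,0,0.03],[-0.023,0,0,0,0.03],[0,0,0.03,0,0.03],[0,0,0.03,0,0.03],[0,0,0.03,0,0.03],[0,0,0.012,0,0.03],[0,0,0.003,0,0.03],[0,0,0.0015,0,0.03],[0,0,0,0,0.03],[0,0,0,0,0.03]]]'; python3 d.py 0.54 0.194 0.0105 1.5
```

```text
time: 42.6
tcp_pos: [0.5423, 0.1943, 0.0128]
ee_rot: [0.714, -0.7, 0.0, -0.001]
ft_force: [-0.6, 0.5, -0.8]
grip_width: 0.0362
grasp_force: 10.0
tcp [0.5423 0.1943 0.0128] yaw -178.9 t 42.6 w 0.0362 gf 10.0 ft [-0.6  0.5 -0.8] j [ 0.68  0.42 -0.46  0.   -0.69 -0.66] tilt [-0.001 -0.001 -1.   ]
spin -0.4 shift [0.0003 0.0023 0.0023]
```

```bash
python3 -m crank '[[[0,0,0.002,0,0.03],[0,0,0.001,0,0.03],[0,0,0,0,0.04],[0,0,0,0,0.055],[0,0,0,0,0.055],[0,0,-0.01,0,0.055],[0,0,-0.03,0,0.055],[0,0,-0.04,0,0.055],[0,0,-0.03,0,0.055],[0,0,0,0,0.055],[0,0,0,0,0.055]]]'; python3 - <<'E' 2>/dev/null
from m2 import *
im,d=grab("side",3); cv2.imwrite("pics/s10.png",cv2.resize(im[160:320,200:400],None,fx=3,fy=3))
for n,xy in(("w",(.446,.193)),("y",(.541,.193)),("b",(.468,.002))): print(n,ctr("side",d,xy,.04,.024,.04))
print([ (np.array(r["at"])*[640,480],onz("side",*(np.array(r["at"])*[640,480]),.004),r["confidence"]) for r in place_of("side","blue")[:2]])
E
python3 d.py 0.4678 0.003 0.12 1
```

```text
time: 43.98
tcp_pos: [0.5416, 0.194, 0.1192]
ee_rot: [0.714, -0.7, -0.0, -0.0]
ft_force: [-0.7, -0.5, -0.2]
grip_width: 0.0549
grasp_force: 0.0
w ([0.4462, 0.1917], [0.0346, 0.0348], [0.4464, 0.1926, 0.019], 113, 0.0306)
y ([0.5409, 0.1915], [0.033, 0.0341], [0.5409, 0.1922, 0.0183], 98, 0.0304)
b ([0.4677, 0.0016], [0.0344, 0.032], [0.4676, 0.0025, 0.0186], 153, 0.0325)
[(array([312.512, 276.624]), array([0.47242239, 0.00193979, 0.004     ]), 0.47)]
tcp [0.5415 0.1937 0.1182] yaw -178.9 t 44.17 w 0.0551 gf 0.0 ft [-0.4 -0.4 -0.6] j [ 0.68  0.29 -0.35 -0.   -0.93 -0.66] tilt [ 0.001  0.001 -1.   ]
spin 0.1 shift [ 0.1894  0.077  -0.0015]
```

View pics/s10.png

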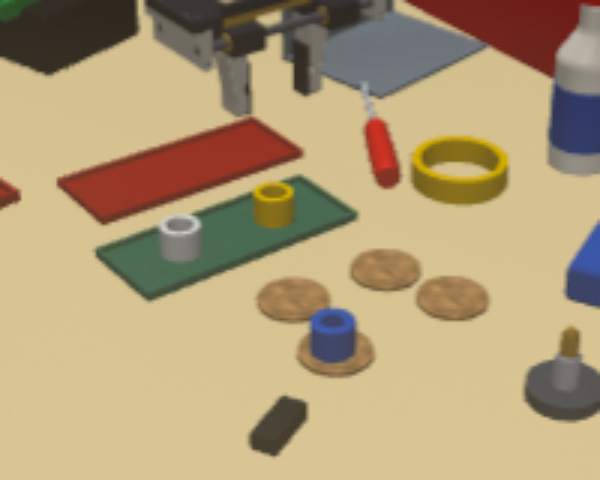

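White (180,238) and yellow (273,205) stand in green; blue is still in place, with a visibly narrower bore. Going for blue.

```bash
python3 -m crank '[[[0.025,0.01,0,0,0.055],[0.04,0.016,0,0,0.055],[0.04,0.016,0,0,0.055],[0.04,0.016,0,0,0.055],[0.03,0.013,0,0,0.055],[0.0135,0.005,0,0,0.055],[0,0,0,0,0.055],[0,0,0.03,0,0.055],[0,0,0.03,0,0.055],[0,0,0.03,0,0.055],[0,0,0.013,0,0.055],[0,0,0.004,0,0.055],[0,0,0,0,0.055],[0,0,0,0,0.055]]]'; python3 d.py 0.468 0.004 0.0101 1
```

```text
time: 45.92
tcp_pos: [0.4703, 0.0044, 0.0129]
ee_rot: [0.714, -0.7, 0.0, -0.001]
ft_force: [0.2, 0.4, -0.3]
grip_width: 0.0547
grasp_force: 0.0
tcp [0.4703 0.0044 0.0129] yaw -178.9 t 45.92 w 0.0547 gf 0.0 ft [ 0.2  0.4 -0.3] j [ 0.43  0.29 -0.69  0.   -0.59 -0.41] tilt [-0.001 -0.002 -1.   ]
spin 0.1 shift [0.0004 0.0023 0.0028]
```

```bash
python3 -m crank '[[[0.0004,0.002,0.0027,0,0.055],[0,0,0,0,0.055],[0,0,0,0,0.03],[0,0,0,0,0.03],[0,0,0,0,0.03],[0,0,0,0,0.03],[0,0,0,0,0.03]]]'; python3 -m crank '[[[0,0,-0.01,0,0.03],[0,0,-0.03,0,0.03],[0,0,-0.04,0,0.03],[0,0,-0.02,0,0.03],[0,0,0,0,0.03],[0,0,0,0,0.03]]]'; python3 d.py .578 -.1378 .1 1
```

```text
time: 46.8
tcp_pos: [0.4677, 0.0037, 0.0094]
ee_rot: [0.714, -0.7, 0.0, -0.0]
ft_force: [0.8, 0.2, 1.2]
grip_width: 0.0357
grasp_force: 10.0
time: 47.55
tcp_pos: [0.4671, 0.0035, 0.1091]
ee_rot: [0.714, -0.7, -0.0, 0.0]
ft_force: [-0.2, 0.3, -0.4]
grip_width: 0.0356
grasp_force: 10.0
tcp [0.4671 0.0035 0.1091] yaw -178.9 t 47.55 w 0.0356 gf 10.0 ft [-0.2  0.3 -0.4] j [ 0.43  0.13 -0.59 -0.   -0.84 -0.41] tilt [-0.  0. -1.]
spin 0.1 shift [ 0.1432 -0.1084  0.009 ]
```

```bash
python3 -m crank '[[[0.02,-0.015,0,0,0.03],[0.035,-0.0265,0,0,0.03],[0.035,-0.0265,0,0,0.03],[0.03,-0.023,0,0,0.03],[0.015,-0.0115,0,0,0.03],[0.0083,-0.006,0,0,0.03],[0,0,0,0,0.03],[0,0,0.015,0,0.03],[0,0,0.01,0,0.03],[0,0,0.005,0,0.03],[0,0,0,0,0.03],[0,0,0,0,0.03]]]'; python3 d.py .578 -.138 .07 1
```

```text
time: 49.05
tcp_pos: [0.5791, -0.1374, 0.0796]
ee_rot: [0.714, -0.7, 0.0, -0.0]
ft_force: [0.9, 0.4, 0.1]
grip_width: 0.0357
grasp_force: 10.0
tcp [ 0.5791 -0.1374  0.0796] yaw -178.9 t 49.05 w 0.0357 gf 10.0 ft [0.9 0.4 0.1] j [ 0.1   0.36 -0.35  0.   -0.86 -0.08] tilt [ 0. -0. -1.]
spin 0.1 shift [0.0006 0.0011 0.0096]
```

```bash
python3 -m crank '[[[0.0006,0.001,0.005,0,0.03],[0,0,0.004,0,0.03],[0,0,0.002,0,0.03],[0,0,0,0,0.03]]]'; python3 -m crank '[[[0,0,0.002,0,0.03],[0,0,0,0,0.03]]]';python3 -m crank '[[[0,0,0.002,0,0.03],[0,0,0,0,0.03]]]'
```

```text
time: 49.55
tcp_pos: [0.5777, -0.1382, 0.0681]
ee_rot: [0.714, -0.7, -0.0, 0.0]
ft_force: [-0.3, 0.7, -0.4]
grip_width: 0.0357
grasp_force: 10.0
time: 49.8
tcp_pos: [0.5778, -0.1381, 0.0663]
ee_rot: [0.714, -0.7, -0.0, 0.0]
ft_force: [0.4, -0.2, -0.3]
grip_width: 0.0357
grasp_force: 10.0
time: 50.05
tcp_pos: [0.5778, -0.1381, 0.0642]
ee_rot: [0.714, -0.7, -0.0, 0.0]
ft_force: [0.5, 0.4, -0.7]
grip_width: 0.0356
grasp_force: 10.0
```

```bash
python3 -m crank '[[[0,0,0.003,0,0.03],[0,0,0.003,0,0.03],[0,0,0,0,0.03]]]'; python3 -m crank '[[[0,0,0.004,0,0.03],[0,0,0.004,0,0.03],[0,0,0.002,0,0.03],[0,0,0,0,0.03]]]'
```

```text
time: 50.42
tcp_pos: [0.5776, -0.1381, 0.0579]
ee_rot: [0.714, -0.7, -0.0, 0.0]
ft_force: [-0.5, -0.1, -0.6]
grip_width: 0.0355
grasp_force: 10.0
time: 50.92
tcp_pos: [0.5777, -0.1381, 0.0481]
ee_rot: [0.714, -0.7, -0.0, 0.0]
ft_force: [-0.2, 0.3, -0.7]
grip_width: 0.0359
grasp_force: 10.0
```

```bash
python3 -m crank '[[[0,0,0.002,0,0.03],[0,0,0.002,0,0.03],[0,0,0,0,0.03]]]';  python3 -m crank '[[[0,0,0.001,0,0.03],[0,0,0,0,0.03]]]'
```

```text
time: 51.3
tcp_pos: [0.5779, -0.1381, 0.0443]
ee_rot: [0.714, -0.7, 0.0, -0.0]
ft_force: [-0.4, 1.1, -0.7]
grip_width: 0.0354
grasp_force: 10.0
time: 51.55
tcp_pos: [0.5782, -0.1382, 0.0435]
ee_rot: [0.714, -0.7, 0.0, -0.0]
ft_force: [0.1, -1.3, 1.0]
grip_width: 0.0357
grasp_force: 10.0
```

```bash
python3 -m crank '[[[0,0,0.001,0,0.03],[0,0,0,0,0.03],[0,0,0,0,0.03]]]'
```

```text
time: 51.92
tcp_pos: [0.5785, -0.1382, 0.0428]
ee_rot: [0.714, -0.7, 0.001, -0.0]
ft_force: [1.3, -1.1, 4.1]
grip_width: 0.036
grasp_force: 10.0
```

Vertical force builds up at the step: blue is tight. Letting go there.

```bash
python3 -m crank '[[[0,0,-0.0005,0,0.03],[0,0,0,0,0.037],[0,0,0,0,0.042],[0,0,0,0,0.05],[0,0,0,0,0.055],[0,0,0,0,0.055],[0,0,0,0,0.055],[0,0,0,0,0.055],[0,0,0,0,0.055]]]'; python3 - <<'E' 2>/dev/null
from m2 import *
im,d=grab("side",3); print(ctr("side",d,(.577,-.138),.022,.055,.075))
cv2.imwrite("pics/s11.png",cv2.resize(im[220:320,320:450],None,fx=4,fy=4))
E
python3 d.py
```

```text
time: 53.05
tcp_pos: [0.5779, -0.1381, 0.0429]
ee_rot: [0.714, -0.7, 0.0, -0.0]
ft_force: [0.0, -0.9, 0.3]
grip_width: 0.0548
grasp_force: 0.0
([0.578, -0.1411], [0.035, 0.0276], [0.5759, -0.1381, 0.0181], 153, 0.0648)
tcp [ 0.5779 -0.1381  0.0428] yaw -178.9 t 53.2 w 0.055 gf 0.0 ft [ 0.3  0.3 -0.7] j [ 0.09  0.41 -0.39 -0.   -0.78 -0.07] tilt [-0.  0. -1.]
```

View pics/s11.png

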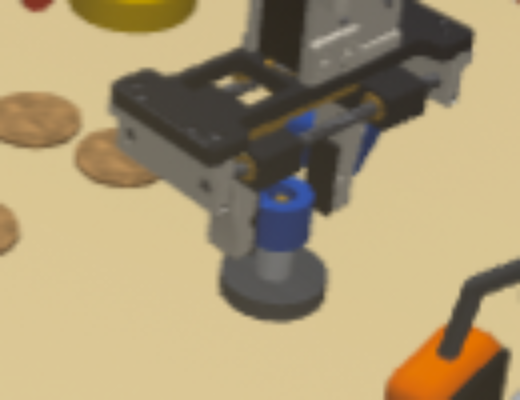

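Blue sits on the step (crop 285,215), level. Regripping and taking it to the small red tray.

```bash
python3 -m crank '[[[0,0,0,0,0.03],[0,0,0,0,0.03],[0,0,0,0,0.03],[0,0,0,0,0.03],[0,0,0,0,0.03],[0,0,-0.01,0,0.03],[0,0,-0.02,0,0.03],[0,0,-0.025,0,0.03],[0,0,-0.02,0,0.03],[0,0,0,0,0.03]]]'; python3 d.py 0.522 0.320 0.118 1
```

```text
time: 54.45
tcp_pos: [0.5788, -0.1382, 0.12]
ee_rot: [0.714, -0.7, 0.001, -0.001]
ft_force: [0.2, 0.1, -1.0]
grip_width: 0.0357
grasp_force: 10.0
tcp [ 0.5788 -0.1382  0.12  ] yaw -178.9 t 54.45 w 0.0357 gf 10.0 ft [ 0.2  0.1 -1. ] j [ 0.09  0.32 -0.31  0.   -0.94 -0.07] tilt [-0.    -0.003 -1.   ]
spin 0.1 shift [-0.4591  0.0488  0.0018]
```

```bash
python3 -m crank '[[[-0.03,0.004,0,0,0.03],[-0.045,0.005,0,0,0.03],[-0.045,0.005,0,0,0.03],[-0.045,0.005,0,0,0.03],[-0.045,0.005,0,0,0.03],[-0.045,0.005,0,0,0.03],[-0.045,0.005,0,0,0.03],[-0.045,0.005,0,0,0.03],[-0.045,0.005,0,0,0.03],[-0.04,0.005,0,0,0.03],[-0.029,0,0,0,0.03],[0,0,0,0,0.03],[0,0,0.03,0,0.03],[0,0,0.03,0,0.03],[0,0,0.03,0,0.03],[0,0,0.012,0,0.03],[0,0,0.004,0,0.03],[0,0,0,0,0.03],[0,0,0,0,0.03]]]'; python3 d.py 0.522 0.32 0.0095 1.5
```

```text
time: 56.82
tcp_pos: [0.5205, 0.3203, 0.013]
ee_rot: [0.714, -0.7, -0.0, -0.001]
ft_force: [-0.1, 0.3, -0.8]
grip_width: 0.0362
grasp_force: 10.0
tcp [0.5205 0.3203 0.013 ] yaw -178.9 t 56.83 w 0.0362 gf 10.0 ft [-0.1  0.3 -0.8] j [ 0.87  0.47 -0.37  0.   -0.73 -0.85] tilt [-0.001 -0.001 -1.   ]
spin -0.4 shift [ 0.0003 -0.0015  0.0035]
```

```bash
python3 -m crank '[[[0,0,0.0025,0,0.03],[0,0,0.001,0,0.03],[0,0,0,0,0.04],[0,0,0,0,0.055],[0,0,0,0,0.055],[0,0,-0.01,0,0.055],[0,0,-0.03,0,0.055],[0,0,-0.05,0,0.055],[0,0,-0.06,0,0.055],[0,0,-0.04,0,0.055],[0,0,0,0,0.055],[0,0,0,0,0.055]]]'; python3 - <<'E' 2>/dev/null
from m2 import *
im,d=grab("side",3); cv2.imwrite("pics/s12.png",im[150:430,180:580])
for n,xy in(("w",(.446,.193)),("y",(.541,.193)),("b",(.52,.319))): print(n,ctr("side",d,xy,.035,.022,.045))
E
```

```text
time: 58.32
tcp_pos: [0.5195, 0.3196, 0.1984]
ee_rot: [0.714, -0.7, -0.0, -0.0]
ft_force: [-0.2, 0.4, -0.5]
grip_width: 0.0551
grasp_force: 0.0
w ([0.4451, 0.1909], [0.0358, 0.0346], [0.4457, 0.1931, 0.0194], 126, 0.0302)
y ([0.5188, 0.2072], [0.0274, 0.0108], [0.5157, 0.2092, 0.0139], 36, 0.0307)
b ([0.52, 0.3169], [0.0346, 0.0332], [0.5194, 0.3186, 0.0186], 100, 0.0309)
```

View pics/s12.png

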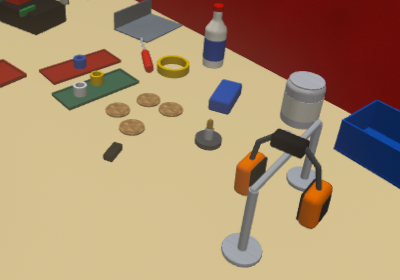

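Blue is in red (80,62), but yellow has shifted: it's now near (97,77). I'll measure it, and get a top view.

```bash
python3 - <<'E' 2>/dev/null
from m2 import *
for c in("side","top"):
    im,d=grab(c,3)
    for n,xy in(("y",(.516,.218)),("y2",(.51,.222)),("b",(.52,.319)),("w",(.446,.193))): print(c,n,ctr(c,d,xy,.032,.022,.045))
    for r in trace(c,"yellow_1")[:2]:
        P=cloud(c,np.nan_to_num(d))[r["pixels"]]; P=P[(P[:,2]>.02)&(P[:,2]<.05)]; print(c,r["confidence"],len(P),cv2.minEnclosingCircle(P[:,:2].astype(np.float32)))
    for r in trace(c,"green_tray")[:1]:
        k=max(cv2.findContours(r["pixels"].astype(np.uint8),0,1)[0],key=cv2.contourArea)[:,0]
        print(cv2.minAreaRect(np.array([onz(c,u,v,.006)[:2] for u,v in k],np.float32)))
E
```

```text
side y ([0.5104, 0.2136], [0.0353, 0.0316], [0.5106, 0.2148, 0.0189], 108, 0.0298)
side y2 ([0.5104, 0.2136], [0.0353, 0.0316], [0.5106, 0.2148, 0.0189], 108, 0.0298)
side b ([0.5188, 0.318], [0.0338, 0.0343], [0.5209, 0.318, 0.0207], 105, 0.0307)
side w ([0.4456, 0.1916], [0.0352, 0.0341], [0.445, 0.1921, 0.0189], 129, 0.0298)
side 0.64 109 ((0.5097466707229614, 0.21376349031925201), 0.017576059326529503)
top y ([0.5111, 0.2162], [0.0331, 0.0338], [0.5114, 0.2164, 0.0176], 119, 0.0308)
top y2 ([0.5111, 0.2162], [0.0331, 0.0338], [0.5114, 0.2164, 0.0176], 119, 0.0308)
top b ([0.5205, 0.3192], [0.0349, 0.0335], [0.5204, 0.3192, 0.0179], 152, 0.0305)
top w ([0.4464, 0.194], [0.0341, 0.0334], [0.4468, 0.1941, 0.0177], 119, 0.0305)
top 0.5 96 ((0.5108149647712708, 0.21597984433174133), 0.01695316471159458)
((0.4931989312171936, 0.19641068577766418), (0.21807487308979034, 0.08828407526016235), 0.8291792869567871)
```

Yellow was nudged, but it still stands upright on the green tray's floor. It is about 2 cm off the centre line (limit 3.2 cm), with its top at 31 mm as it should be. Everything is in place, so I'm handing in.

```bash
python3 -c "
from workcell import *
print(finish_job())"
```

```text
the job is handed in; nothing more can be done
None
```

Job handed in (no verdict came back): the ear defenders hang on the rail, white and yellow (good) are in the green tray, blue (tight) is in the small red tray, and no black sleeve was present; yellow got knocked aside after placing but still stood within the green tray's limits.

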